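# Retaining bar over the vial rack on the shaker

## Robot

A 6-joint arm with a two-finger parallel gripper is mounted at the origin on the work surface. World frame = base frame: x ahead of the robot, y to its left, z up, the work surface at z = 0. Lengths are in m, angles in rad, forces in N, time in s.
With the tool pointing down it reaches from about 0.325 to 0.9 m from the base axis. Payload 3.5 kg.
Tool frame: the origin (TCP) lies on the mounting face of the last link; the fingertips stand 173 mm ahead of it and the grasp point (between the pads) lies 155 mm ahead of it; z points along the fingers, y is the line along which they close (so a half turn about z gives the same grasp; the last joint's range is limited). The gripper opens to 85 mm and grips with 20 to 120 N. Pads are 22 mm wide; open, the fingers measure 114 mm over their backs; the gripper's body (76 mm by 85 mm) begins 54 mm behind the grasp point. The pads swing forward as they close: fully open they stand 13 mm farther back than shut.
Start: joints at [1.217, 0.276, -0.026, 1.268, 0, 1.467], TCP at [0.155, 0.605, 0.405] pointing down, gripper open.
Joint ranges: [-3.12, 3.12], [-0.85, 1.88], [-1.08, 1.24], [-1.95, 2.15], [-1.57, 1.53], [-3.14, 3.14]. Speed limits (rad/s): [2.57, 2.57, 3.14, 3.14, 3.14, 3.14].

## Interface

Orientations are given as [roll, pitch, yaw] about the fixed x, y, z axes, in that order (R = Rz(yaw) Ry(pitch) Rx(roll)).
In Python, from workcell import manip, cams, job gives the robot as it stands.
- The arm moves only by the tool send_rows, never from a script. Its argument "increments" is a list of rows, each a list of 7 numbers: the shift along the tool's x, y, z in mm, then the turn, a rotation vector about the tool's x, y, z in units of 5 degrees (1.0 is 5 degrees), then the opening, from 0 (shut) to 1 (fully open). A call has 1 to 10 rows; each row is the pose to reach, as a shift and turn from the pose commanded when the call began, along the tool's axes at that moment; what a row does not reach only later rows make up. A row lasts 1/12 s, in which the tool goes at most 41.7 mm and 7.16 degrees, less where a joint would pass 70% of its speed; a pose out of reach is approached as far as the arm can. A call with a gripper value outside its range is refused whole. The fingers move at their own pace and stop on an object; "squeeze" is the grip in N (left out, the last holds). Time passes only in rows, so rows that repeat a pose let the fingers close. It gives the time, the measured TCP pose, the force, the opening and the grip force at its end, in the units of the state.
- manip.observe(): the state, without advancing time (a new reading comes with each control period).
- cams.grab_frame(name): name is "scene" or "top"; returns the picture (480x640x3 uint8, red, green, blue); there is no depth.
- cams.camera_params(name): a dict with "fx", "fy", "cx", "cy" (pixels), "extrinsics" (4x4, takes a point from world to camera coordinates). Camera axes: x right, y up, looking along -z (the intrinsics and any distortion apply to the point x, -y, -z); pixel columns grow to the right and rows downward; lengths in m; the calibration is good to about 2 mm. A picture is of the moment at which its call begins. camera_params takes no time and is no camera call.
- job.hand_in(): hands the job in; it is judged then, once.
The state is a dict: "time_s": time; "joint_positions": joint angles; "joint_vel": joint speeds; "joint_efforts": joint torques, N m; "ee_pos": TCP position; "eef_rot": TCP orientation; "contact_force": force on the tool from outside, world axes, zero at the start; "ft_torque": the same for the moment, N m; "finger_gap": finger opening in m; "gripper_force": force on a finger pad.
Only numpy, scipy, OpenCV 4.12 (cv2) and the standard library are available. Lean on these libraries where they do the work, as an engineer would, in place of code of your own. Each camera call takes 0.05 s, during which the arm holds its last target. There are 200 camera calls.

## Task

Get the shaker ready to run: pick up the long aluminium bar with the blue grip and lay it across the two blue end posts of the vial rack on the shaker, over the row of capped vials. It should lie flat on both posts, between their upright cheeks and with its ends sticking out about equally; set it down rather than dropping it, let go, and leave the short bar with the orange grip where it lies.

Things in the scene. Friction and masses are not known exactly. Their poses are not given: they have to be found in the camera images.
- retaining_bar: the long loose bar: flat aluminium, 260 long, 22 wide, 12 thick, 0.2 to 0.35 kg, flat on the bench, with a blue grip block on top at mid-length (60 along the bar, 26 across, from 12 to 40 above the underside), to be pinched across its 26 mm from above. Origin: centre of the bar's underside; x along the bar, z up. Either way round is the same.
- short_bar: a bystander: a similar loose aluminium bar, only 150 long (too short to span the posts), with an orange grip block of the same size. Origin: centre of its underside; x along the bar, z up.
- shaker: white bench shaker that does not move, a white vial rack fixed on its black platform. Origin: centre of its underside, on the bench. Platform 150 in x, 280 in y, top 70 above the bench; housing 170 by 260. The rack's row runs along y: an end post with a blue top at each end, four fixed capped vials between them, cap tops 9 below the post pads.
- rack_mid (a point): midway between the rack's two end posts, at the height of their flat blue pads, 140 above the bench: the bar's origin belongs here, its length along y. y runs post to post, z up. Posts centred 100 either side along y; each pad is 24 in y, 44 in x between two upright blue cheeks 14 high (11 to spare on either side of the bar).

How it is judged:
At the end, for the whole second after the job is handed in: The long blue-gripped bar lies at rest, right way up and flat (within 3 degrees) on both post pads (height within 5 mm), between the cheeks (within 15 mm across, 10 degrees), its middle within 18 mm of midway between the posts along its length; the short bar is within 30 mm of where it started (x of retaining_bar in the frame of rack_mid between -0.015 and 0.015 m and y of retaining_bar in the frame of rack_mid between -0.018 and 0.018 m and z of retaining_bar in the frame of rack_mid between -0.005 and 0.005 m and angle between the x axis of retaining_bar and the y axis of rack_mid, either way round below 0.18 rad and angle between retaining_bar's own z axis and vertical below 0.06 rad and linear speed of retaining_bar below 0.02 m/s and distance of short_bar from where it was at the start of the episode below 0.03 m); the robot touches nothing.
It fails at once if the short bar is moved more than 30 mm (distance of short_bar from where it was at the start of the episode above 0.03 m).
It fails at once if the long bar is dropped: it falls free of the fingers (faster than 0.4 m/s) while still more than 20 mm above the height of the pads (z of retaining_bar in the frame of rack_mid above 0.02 m and linear speed of retaining_bar above 0.4 m/s and contact force between retaining_bar and the fingers below 0.1 N).
It also fails if it takes over 40 s, if anything falls off the work surface, if the arm or the gripper's body presses on something with over 40 N, if the wrist force passes 120 N, or if a joint passes its speed limit or range.

## Working session

There is one attempt and no reset: what is moved stays moved. The work goes in short steps, Python scripts to look and compute and a tool call to move; the robot and the scene stay as the last step left them, time stands still between calls to the robot, and variables do not carry over. Pictures are saved under pics/ and viewed, at most 10 in all, crops included, and the job is handed in when it is done.

Besides the shell and the picture viewer there is one more tool, called after "Request:" as name([rows], argument=value, ...), one row to a line, values as JSON. send_rows: Moves the arm, as the interface text tells. Its arguments: {"type":"object","properties":{"increments":{"type":"array"},"squeeze":{"type":"number"}},"required":["increments"]}

```bash
mkdir -p pics; python3 - <<'E'
from workcell import manip, cams, job
import cv2,json
for n in("scene","top"):
    cv2.imwrite(f"pics/{n}0.png",cams.grab_frame(n)[:,:,::-1]); p=cams.camera_params(n); print({k:(v.tolist() if hasattr(v,'tolist') else v) for k,v in p.items()})
print(manip.observe())
E
```

```text
{'fx': 585.519304562269, 'fy': 585.519304562269, 'cx': 313.34466196365094, 'cy': 227.12338116659714, 'extrinsics': [[-0.3270306706745076, 0.9449853589085982, -0.007322013832897471, 0.19912437607864114], [-0.7581976977705857, -0.25774856571093197, 0.5989172964352764, 0.33186490446039674], [0.564080837764912, 0.20141585916293853, 0.8007774098612483, -1.3333322316519673], [0.0, 0.0, 0.0, 1.0]]}
{'fx': 438.10940066020703, 'fy': 438.10940066020703, 'cx': 326.7452285333558, 'cy': 247.11279244126058, 'extrinsics': [[-0.015947820709156766, -0.9998145643847768, -0.010793695322138775, -0.03969730024842372], [0.9930012408586778, -0.017100720746831045, 0.11685932142137784, -0.5502413900555643], [-0.11702223151074584, -0.00885450134211244, 0.9930898222911297, -0.8340741897160181], [0.0, 0.0, 0.0, 1.0]]}
{'time_s': 0.1, 'joint_positions': array([ 1.21657874e+00,  2.77094927e-01, -2.77483355e-02,  1.26795602e+00,
        4.23784988e-05,  1.46741606e+00]), 'joint_vel': array([ 0.00013167, -0.00087603,  0.00359146,  0.00022005, -0.00080299,
        0.00020671]), 'joint_efforts': array([-5.59829004e-04, -4.46710467e+01,  2.96128160e+01,  8.46920419e-03,
       -1.35441951e-04,  2.46599370e-06]), 'ee_pos': array([0.15500734, 0.60511802, 0.40364538]), 'eef_rot': array([-3.13960477e+00, -2.48849408e-04,  2.89075505e+00]), 'contact_force': array([0.66655202, 0.14288963, 0.17336225]), 'ft_torque': array([ 0.06720004, -0.0146011 ,  0.0323893 ]), 'gripper_force': 0.0, 'finger_gap': 0.08540759136548483}
```

View pics/scene0.png

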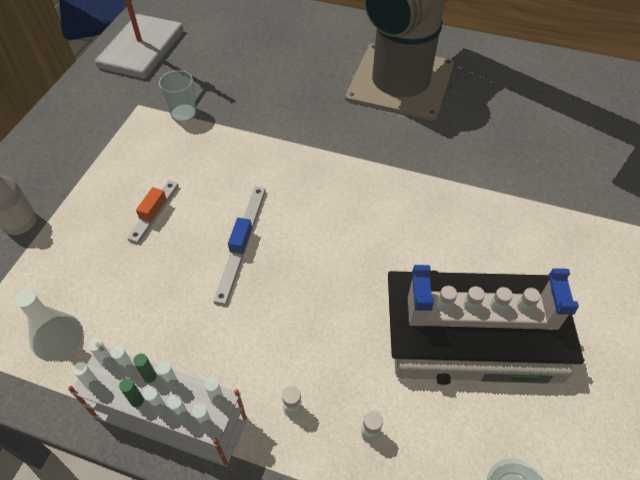

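View pics/top0.png

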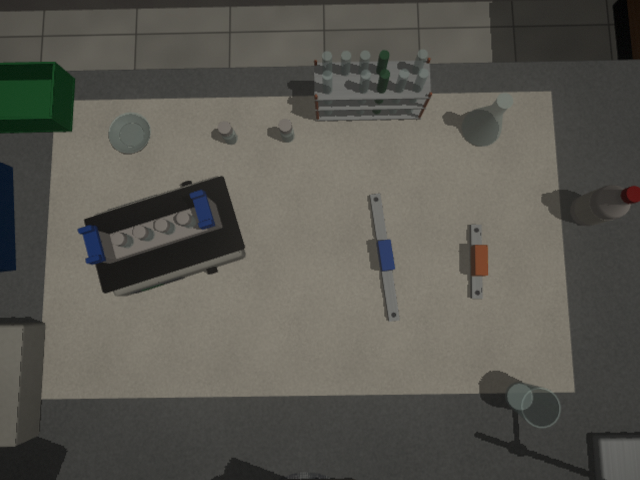

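The top view shows the long bar with its grip at about (386,255), running (375,196) to (394,318). The rack posts are at (93,244) and (203,210), and the short bar is at (480,260). The scene view shows the grip at (240,235) and the posts at (422,287) and (563,291).

```bash
cat > h.py <<'E'
import numpy as np, cv2
from workcell import cams
def ray(n,uv):
    p=cams.camera_params(n);E=np.array(p["extrinsics"]);R,t=E[:3,:3],E[:3,3]
    d=np.array([(uv[0]-p["cx"])/p["fx"],-(uv[1]-p["cy"])/p["fy"],-1.])
    return -R.T@t,R.T@d
def plane(n,uv,z):
    o,d=ray(n,uv);return o+d*(z-o[2])/d[2]
def tri(uvs,uvt):
    (o,d),(q,e)=ray("scene",uvs),ray("top",uvt)
    s=np.linalg.lstsq(np.c_[d,-e],q-o,rcond=None)[0]
    a,b=o+d*s[0],q+e*s[1];return (a+b)/2,np.linalg.norm(a-b)
def blobs(im,lo,hi,amin=150):
    m=cv2.inRange(cv2.cvtColor(im,cv2.COLOR_RGB2HSV),lo,hi)
    c=[k for k in cv2.findContours(m,0,2)[0] if cv2.contourArea(k)>amin]
    return [(cv2.minAreaRect(k),cv2.contourArea(k),np.array(cv2.moments(k)['m10'])/cv2.moments(k)['m00'],cv2.moments(k)['m01']/cv2.moments(k)['m00']) for k in c]
E
python3 - <<'E'
from h import *
np.set_printoptions(precision=4,suppress=True)
for n in("scene","top"):
    im=cv2.imread(f"pics/{n}0.png")[:,:,::-1].copy()
    for r,a,u,v in blobs(im,(108,150,60),(128,255,255)): print(n,a,round(u,1),round(v,1),r,"z.026",plane(n,(u,v),.026),"z.147",plane(n,(u,v),.147))
print("grip",tri((240,235),(386,255)))
print("postA",tri((422,287),(203,210)),"postB",tri((563,291),(93,244)))
for s,t in(((260,190),(393,315)),((221,298),(377,199))): print("hole",tri(s,t),plane("top",t,.012),plane("scene",s,.012))
a=cv2.imread("pics/scene0.png")[255:335,400:590];b=cv2.imread("pics/top0.png")[180:280,75:225]
a=cv2.resize(a,None,fx=4,fy=4,interpolation=2)[:,:760];b=cv2.resize(b,(420,280),interpolation=2)
c=np.zeros((600,760,3),np.uint8);c[:320]=a;c[320:,:420]=b
g=cv2.resize(cv2.imread("pics/top0.png")[185:325,345:420],None,fx=2,fy=2,interpolation=2)
c[320:600,500:650]=g
cv2.imwrite("pics/crop1.png",c)
E
```

```text
scene 423.0 422.0 289.9 ((422.39349365234375, 290.327880859375), (32.2307243347168, 17.745004653930664), 84.80557250976562) z.026 [0.5391 0.1675 0.026 ] z.147 [0.615  0.1673 0.147 ]
scene 415.5 562.2 293.8 ((563.4116821289062, 290.1562194824219), (39.03534698486328, 20.598234176635742), 78.31063079833984) z.026 [0.4716 0.3881 0.026 ] z.147 [0.5572 0.3563 0.147 ]
scene 302.5 238.8 231.4 ((238.7217559814453, 231.57919311523438), (12.646246910095215, 28.723125457763672), 19.653823852539062) z.026 [ 0.5262 -0.1698  0.026 ] z.147 [ 0.604  -0.1217  0.147 ]
top 464.5 92.0 243.4 ((91.04241943359375, 243.87789916992188), (37.57261657714844, 17.352235794067383), 75.46554565429688) z.026 [0.5658 0.4217 0.026 ] z.147 [0.5494 0.3549 0.147 ]
top 323.5 202.8 211.5 ((202.79412841796875, 211.67648315429688), (28.861738204956055, 13.824528694152832), 75.96376037597656) z.026 [0.6268 0.2    0.026 ] z.147 [0.6019 0.1641 0.147 ]
grip (array([ 0.5323, -0.1656,  0.0251]), np.float64(0.001157184121765899))
postA (array([0.6059, 0.1661, 0.14  ]), np.float64(0.00026256420738277536)) postB (array([0.5488, 0.3574, 0.1413]), np.float64(0.0022743492779242827))
hole (array([ 0.4138, -0.1769,  0.0128]), np.float64(0.001844267966341427)) [ 0.414  -0.1779  0.012 ] [ 0.4129 -0.1763  0.012 ]
hole (array([ 0.6508, -0.1528,  0.0031]), np.float64(0.002581512392175037)) [ 0.6492 -0.1531  0.012 ] [ 0.6547 -0.1483  0.012 ]
```

View pics/crop1.png

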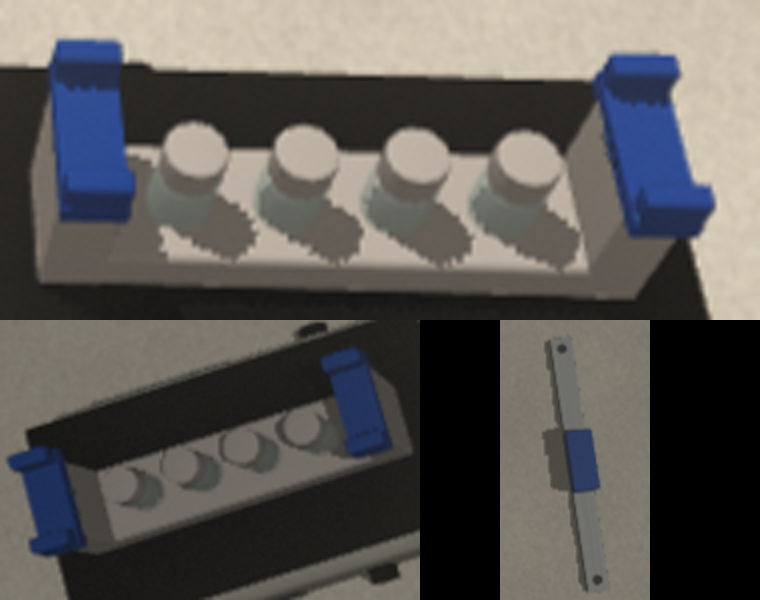

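```bash
cat >> h.py <<'E'
from scipy.spatial.transform import Rotation as Ro
def delta(p,yawdeg):
    from workcell import manip
    s=manip.observe();R=Ro.from_euler('xyz',s['eef_rot'])
    T=Ro.from_euler('xyz',[180,0,yawdeg],degrees=True)
    np.set_printoptions(precision=4,suppress=True)
    print("t",s['time_s'],"mm",R.inv().apply(np.array(p)-s['ee_pos'])*1e3,"turn",(R.inv()*T).as_rotvec(degrees=True)/5,s['ee_pos'],s['eef_rot'],s['finger_gap'],s['gripper_force'],s['contact_force'],s['joint_positions'])
E
python3 - <<'E'
from h import *
delta((.532,-.1655,.29),186)
S=dict(Af=(422,267.5),An=(424.5,300.7),Bf=(560.7,271.2),Bn=(568,304.5))
o=lambda x,y:(75+x/2.8,180+(y-320)/2.8)
T=dict(Af=o(342,357),An=o(370,448),Bf=o(30,459),Bn=o(54,546))
for k in S: print(k,tri(S[k],T[k]),plane("scene",S[k],.154)[:2],plane("top",T[k],.154)[:2])
E
```

```text
t 0.1 mm [-556.5022 -652.6991  114.8046] turn [-0.022  -0.0069 -4.0744] [0.155  0.6051 0.4036] [-3.1396 -0.0002  2.8908] 0.08540759136548483 0.0 [0.6666 0.1429 0.1734] [ 1.2166  0.2771 -0.0277  1.268   0.      1.4674]
Af (array([0.6191, 0.1578, 0.2066]), np.float64(0.0034444901399352393)) [0.5826 0.1589] [0.6327 0.1724]
An (array([0.5889, 0.1757, 0.0774]), np.float64(0.0008001101584553992)) [0.6354 0.1744] [0.5755 0.1542]
Bf (array([0.5636, 0.3352, 0.2048]), np.float64(0.0020662898108931363)) [0.5244 0.3492] [0.5724 0.3629]
Bn (array([0.5259, 0.3848, 0.0802]), np.float64(0.0018869140837039222)) [0.5771 0.3636] [0.5187 0.3457]
```

Request:
send_rows([
  [-260,-300,0,0,0,-4,1],
  [-260,-300,0,0,0,-4,1],
  [-260,-300,0,0,0,-4,1],
  [-260,-300,0,0,0,-4,1],
  [-260,-300,0,0,0,-4,1],
  [-260,-300,0,0,0,-4,1],
  [-260,-300,0,0,0,-4,1],
  [-260,-300,0,0,0,-4,1],
  [-260,-300,0,0,0,-4,1],
  [-260,-300,0,0,0,-4,1],
])

```text
time_s: 0.93
ee_pos: [0.333, 0.2473, 0.4044]
eef_rot: [-3.14, -0.0, -3.046]
contact_force: [0.8, 0.8, -0.1]
finger_gap: 0.0852
gripper_force: 0.0
```

```bash
python3 -c "
from h import *
delta((.532,-.1655,.29),186)"
```

```text
t 0.9333 mm [-158.6274 -429.721   115.0301] turn [-0.0184 -0.0018 -0.1025] [0.333  0.2473 0.4044] [-3.14   -0.0002 -3.0458] 0.0852370457543115 0.0 [ 0.829   0.7531 -0.1264] [ 0.483  -0.1035 -0.4452  1.2299 -0.0014  0.3872]
```

Request:
send_rows([
  [-145,-385,0,0,0,-0.1,1],
  [-145,-385,0,0,0,-0.1,1],
  [-145,-385,0,0,0,-0.1,1],
  [-145,-385,0,0,0,-0.1,1],
  [-145,-385,0,0,0,-0.1,1],
  [-145,-385,0,0,0,-0.1,1],
  [-145,-385,0,0,0,-0.1,1],
  [-145,-385,0,0,0,-0.1,1],
  [-145,-385,0,0,0,-0.1,1],
  [-145,-385,0,0,0,-0.1,1],
])

```text
time_s: 1.77
ee_pos: [0.5151, -0.1212, 0.4042]
eef_rot: [-3.142, -0.0, -3.036]
contact_force: [-0.1, 1.3, -0.3]
finger_gap: 0.0854
gripper_force: 0.0
```

```bash
python3 -c "
from h import *
delta((.532,-.1655,.25),186)"
```

```text
t 1.7667 mm [-12.1842 -45.8202 154.2419] turn [-0.0005 -0.0032  0.011 ] [ 0.5151 -0.1212  0.4042] [-3.1416 -0.0003 -3.0359] 0.08536457276289357 0.0 [-0.0806  1.2666 -0.3361] [-0.3533  0.1072 -0.2342  1.2296 -0.0002 -0.4589]
```

Request:
send_rows([
  [-12,-45,30,0,0,0,1],
  [-12,-45,60,0,0,0,1],
  [-12,-45,95,0,0,0,1],
  [-12,-45,125,0,0,0,1],
  [-12,-45,145,0,0,0,1],
  [-12,-45,154,0,0,0,1],
  [-12,-45,154,0,0,0,1],
  [-12,-45,154,0,0,0,1],
])

```text
time_s: 2.43
ee_pos: [0.5315, -0.162, 0.2509]
eef_rot: [3.141, -0.0, -3.034]
contact_force: [0.4, 0.3, 0.0]
finger_gap: 0.0855
gripper_force: 0.0
```

```bash
python3 -c "
from h import *
delta((.532,-.1655,.185),186)
for n in('scene','top'):
    im=cams.grab_frame(n);cv2.imwrite(f'pics/{n}1.png',im[:,:,::-1])
a=cv2.imread('pics/scene1.png')[120:320,150:350];b=cv2.imread('pics/top1.png')[170:340,330:500]
cv2.imwrite('pics/crop2.png',np.hstack([cv2.resize(x,(400,400),interpolation=2) for x in(a,b)]))"
```

```text
t 2.4333 mm [-0.1773 -3.5105 65.9059] turn [ 0.0016 -0.0029  0.028 ] [ 0.5315 -0.162   0.2509] [ 3.1414 -0.0003 -3.0344] 0.08550190539952018 0.0 [0.3735 0.342  0.0362] [-0.4123  0.283  -0.3672  0.9209 -0.     -0.5194]
```

View pics/crop2.png

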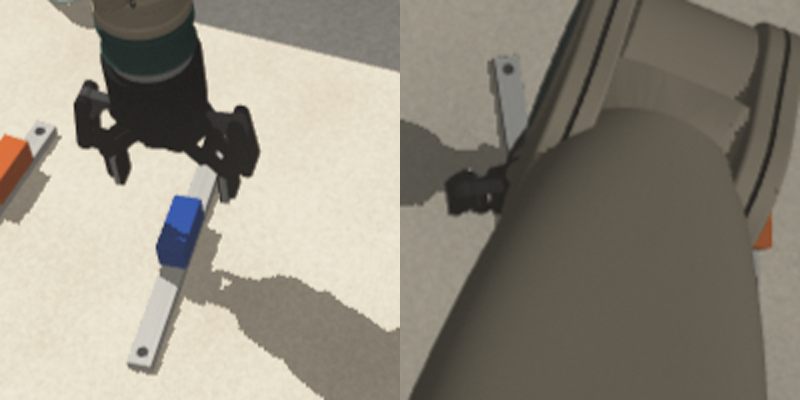

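The open fingers straddle the blue grip in the scene view and stay clear of the short bar, so I'm descending.

Request:
send_rows([
  [0,-3.5,25,0,0,0,1],
  [0,-3.5,45,0,0,0,1],
  [0,-3.5,60,0,0,0,1],
  [0,-3.5,66,0,0,0,1],
  [0,-3.5,66,0,0,0,1],
  [0,-3.5,66,0,0,0,1],
])

```text
time_s: 3.03
ee_pos: [0.5325, -0.1658, 0.186]
eef_rot: [-3.141, 0.002, -3.034]
contact_force: [0.6, 0.3, 1.4]
finger_gap: 0.085
gripper_force: 0.0
```

Request:
send_rows([
  [0,0,0,0,0,0,0.5],
  [0,0,0,0,0,0,0.4],
  [0,0,0,0,0,0,0.3],
  [0,0,0,0,0,0,0.2],
  [0,0,0,0,0,0,0.1],
  [0,0,0,0,0,0,0.0],
  [0,0,0,0,0,0,0.0],
  [0,0,0,0,0,0,0.0],
  [0,0,0,0,0,0,0.0],
], squeeze=60)

```text
time_s: 3.78
ee_pos: [0.5322, -0.1658, 0.1854]
eef_rot: [-3.141, 0.001, -3.035]
contact_force: [-0.5, 0.1, 6.2]
finger_gap: 0.0253
gripper_force: 60.8
```

```bash
python3 -c "
from h import *
delta((.532,-.1655,.185),186)"
```

```text
t 3.7833 mm [0.142  0.2811 0.3732] turn [-0.0065  0.0136  0.0263] [ 0.5322 -0.1658  0.1854] [-3.141   0.0012 -3.0346] 0.02531811923121642 60.78010439872742 [-0.4843  0.0602  6.2273] [-0.418   0.3663 -0.4185  0.7847  0.0001 -0.525 ]
```

Request:
send_rows([
  [0,0,-10,0,0,0,0],
  [0,0,-30,0,0,0,0],
  [0,0,-55,0,0,0,0],
  [0,0,-85,0,0,0,0],
  [0,0,-120,0,0,0,0],
  [0,0,-155,0,0,0,0],
  [0,0,-185,0,0,0,0],
  [0,0,-205,0,0,0,0],
  [0,0,-215,0,0,0,0],
  [0,0,-215,0,0,0,0],
])

```text
time_s: 4.62
ee_pos: [0.5321, -0.1657, 0.4021]
eef_rot: [-3.14, 0.003, -3.035]
contact_force: [-0.4, 0.0, -2.7]
finger_gap: 0.0252
gripper_force: 59.9
```

```bash
python3 -c "
from h import *
delta((.577,.2605,.40),106.8)
cv2.imwrite('pics/scene2.png',cams.grab_frame('scene')[:,:,::-1])"
```

```text
t 4.6167 mm [-90.1072 419.0171   1.5149] turn [ 0.0072  0.0488 15.8659] [ 0.5321 -0.1657  0.4021] [-3.1395  0.0034 -3.0346] 0.025224457617449823 59.89169955253601 [-0.3512  0.011  -2.735 ] [-0.4179  0.1569 -0.1815  1.2284 -0.0001 -0.5249]
```

View pics/scene2.png

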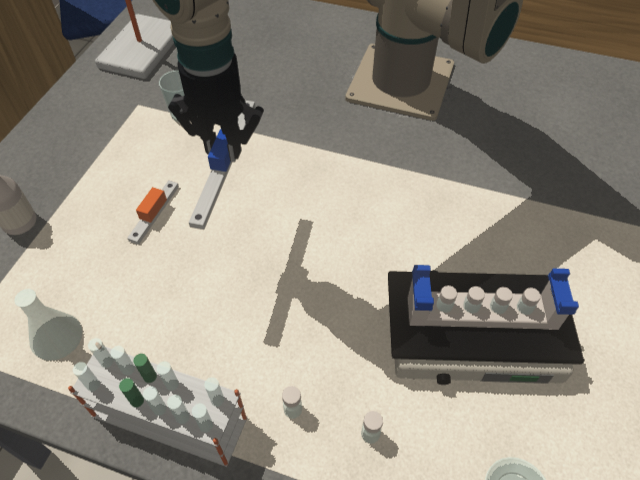

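The bar is held level by its grip at about (219,150), and the short bar hasn't moved. Next I carry it over while turning.

Request:
send_rows([
  [-3,12,0,0,0,0.4,0],
  [-8,36,0,0,0,1.3,0],
  [-14,64,0,0,0,2.4,0],
  [-20,94,0,0,0,3.5,0],
  [-27,124,0,0,0,4.6,0],
  [-33,154,0,0,0,5.7,0],
  [-39,184,0,0,0,6.8,0],
  [-46,214,0,0,0,7.9,0],
  [-52,244,0,0,0,9,0],
  [-59,274,0,0,0,10.1,0],
])

```text
time_s: 5.5
ee_pos: [0.5599, 0.1146, 0.3962]
eef_rot: [-3.137, -0.004, 2.362]
contact_force: [0.6, -0.1, -2.6]
finger_gap: 0.0249
gripper_force: 59.9
```

```bash
python3 -c "
from h import *
delta((.577,.2605,.40),106.8)"
```

```text
t 5.5 mm [ 90.3464 115.8503  -3.9603] turn [-0.0652 -0.0309  5.7114] [0.5599 0.1146 0.3962] [-3.1368 -0.004   2.3624] 0.02493736594067013 59.94517743587494 [ 0.5525 -0.1272 -2.6402] [ 0.0888  0.1891 -0.1554  1.2326 -0.0001  0.868 ]
```

Request:
send_rows([
  [20,25,-2,0,0,1.2,0],
  [38,49,-4,0,0,2.3,0],
  [55,71,-4,0,0,3.4,0],
  [71,91,-4,0,0,4.5,0],
  [83,107,-4,0,0,5.3,0],
  [89,114,-4,0,0,5.65,0],
  [90,116,-4,0,0,5.7,0],
  [90,116,-4,0,0,5.7,0],
  [90,116,-4,0,0,5.7,0],
  [90,116,-4,0,0,5.7,0],
])

```text
time_s: 6.33
ee_pos: [0.5776, 0.2581, 0.4026]
eef_rot: [-3.139, 0.0, 1.869]
contact_force: [-0.8, 0.4, -2.7]
finger_gap: 0.025
gripper_force: 59.9
```

```bash
python3 -c "
from h import *
delta((.577,.2605,.34),106.8)
for n in('scene','top'):
    im=cams.grab_frame(n);cv2.imwrite(f'pics/{n}3.png',im[:,:,::-1])
a=cv2.imread('pics/scene3.png')[150:350,380:620];b=cv2.imread('pics/top3.png')[130:330,50:290]
cv2.imwrite('pics/crop3.png',np.hstack([cv2.resize(x,(400,333),interpolation=2) for x in(a,b)]))"
```

```text
t 6.3333 mm [ 2.5306  0.2294 62.6099] turn [-0.0251  0.005   0.0602] [0.5776 0.2581 0.4026] [-3.1394  0.0004  1.8693] 0.02498190223849818 59.89130616188049 [-0.8124  0.3857 -2.6871] [ 0.3181  0.2919 -0.0104  1.2708 -0.0004  1.5904]
```

View pics/crop3.png

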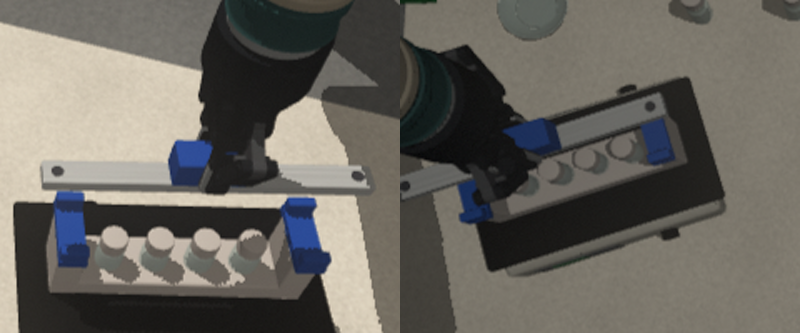

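```bash
python3 -c "
from h import *
np.set_printoptions(precision=4,suppress=True)
a=plane('scene',(414.2,252.6),.23);b=plane('scene',(594.8,255),.23)
print(a,b,(a+b)/2,np.linalg.norm(a-b),np.degrees(np.arctan2(*(b-a)[1::-1])))
print(tri((414.2,252.6),(200.6,194.2)))"
```

```text
[0.6146 0.1447 0.23  ] [0.542  0.3698 0.23  ] [0.5783 0.2572 0.23  ] 0.23648707615137302 107.87940689018353
(array([0.6127, 0.1445, 0.2272]), np.float64(0.0003391129075662898))
```

The measured bar centre (0.578, 0.257) agrees with the TCP, and the rack midpoint is (0.577, 0.2605). That leaves about 3 mm to correct along the bar while lowering.

Request:
send_rows([
  [3,0,12,0,0,0,0],
  [3,0,28,0,0,0,0],
  [3,0,44,0,0,0,0],
  [3,0,54,0,0,0,0],
  [3,0,58,0,0,0,0],
  [3,0,58,0,0,0,0],
  [3,0,58,0,0,0,0],
])

```text
time_s: 7.02
ee_pos: [0.5771, 0.2619, 0.3458]
eef_rot: [3.142, -0.0, 1.87]
contact_force: [-0.4, -0.3, -2.0]
finger_gap: 0.0252
gripper_force: 59.9
```

```bash
python3 -c "
from h import *
delta((.577,.2605,.325),106.8)
for n in('scene','top'):
    im=cams.grab_frame(n);cv2.imwrite(f'pics/{n}4.png',im[:,:,::-1])
a=cv2.imread('pics/scene4.png')[200:350,390:610];b=cv2.imread('pics/top4.png')[170:270,70:220]
cv2.imwrite('pics/crop4.png',np.hstack([cv2.resize(x,(400,273),interpolation=2) for x in(a,b)]))"
```

```text
t 7.0167 mm [-1.2638 -0.5016 20.7924] turn [ 0.001  -0.0004  0.0648] [0.5771 0.2619 0.3458] [ 3.1415 -0.      1.8697] 0.025178817696884986 59.88664448261261 [-0.3579 -0.3064 -1.9975] [ 0.324   0.3262 -0.0862  1.1583  0.      1.5959]
```

View pics/crop4.png

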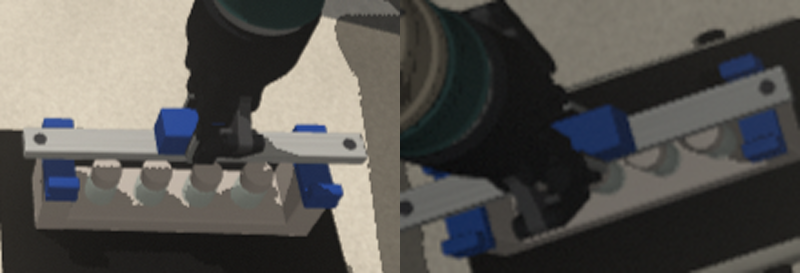

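The bar sits just above both posts and between the cheeks in both views. I'm lowering it slowly and watching the force.

Request:
send_rows([
  [0,0,4,0,0,0,0],
  [0,0,8,0,0,0,0],
  [0,0,12,0,0,0,0],
  [0,0,15,0,0,0,0],
  [0,0,17,0,0,0,0],
  [0,0,18,0,0,0,0],
  [0,0,18,0,0,0,0],
  [0,0,18,0,0,0,0],
])

```text
time_s: 7.78
ee_pos: [0.577, 0.2619, 0.3277]
eef_rot: [-3.142, -0.0, 1.87]
contact_force: [0.9, 0.1, -2.3]
finger_gap: 0.0252
gripper_force: 59.9
```

Request:
send_rows([
  [0,0,0.5,0,0,0,0],
  [0,0,1,0,0,0,0],
  [0,0,1.5,0,0,0,0],
  [0,0,2,0,0,0,0],
  [0,0,2,0,0,0,0],
])

```text
time_s: 8.2
ee_pos: [0.577, 0.2619, 0.3256]
eef_rot: [-3.141, -0.0, 1.87]
contact_force: [0.5, 0.0, -3.2]
finger_gap: 0.0251
gripper_force: 59.9
```

Request:
send_rows([
  [0,0,0.5,0,0,0,0],
  [0,0,1,0,0,0,0],
  [0,0,1.5,0,0,0,0],
  [0,0,1.5,0,0,0,0],
])

```text
time_s: 8.53
ee_pos: [0.577, 0.2619, 0.3254]
eef_rot: [3.141, 0.0, 1.87]
contact_force: [-2.9, -0.4, 5.3]
finger_gap: 0.0254
gripper_force: 60.8
```

Contact at 5 N and the expected height, so I release and then retreat straight up.

Request:
send_rows([
  [0,0,0,0,0,0,0.35],
  [0,0,0,0,0,0,0.45],
  [0,0,0,0,0,0,0.6],
  [0,0,0,0,0,0,0.8],
  [0,0,0,0,0,0,0.8],
  [0,0,0,0,0,0,0.8],
  [0,0,0,0,0,0,0.8],
], squeeze=20)

```text
time_s: 9.12
ee_pos: [0.577, 0.2619, 0.3241]
eef_rot: [-3.142, 0.0, 1.87]
contact_force: [-1.2, -0.3, 0.3]
finger_gap: 0.0686
gripper_force: 0.0
```

Request:
send_rows([
  [0,0,-5,0,0,0,0.8],
  [0,0,-20,0,0,0,0.8],
  [0,0,-45,0,0,0,0.8],
  [0,0,-75,0,0,0,0.8],
  [0,0,-105,0,0,0,0.8],
  [0,0,-130,0,0,0,0.8],
  [0,0,-140,0,0,0,0.8],
  [0,0,-140,0,0,0,0.8],
])

```text
time_s: 9.78
ee_pos: [0.5777, 0.2622, 0.4681]
eef_rot: [3.135, -0.0, 1.87]
contact_force: [0.5, 0.6, 0.7]
finger_gap: 0.0685
gripper_force: 0.0
```

```bash
python3 -c "
from h import *
delta((.577,.2605,.325),106.8)
for n in('scene','top'):
    im=cams.grab_frame(n);cv2.imwrite(f'pics/{n}5.png',im[:,:,::-1])
a=cv2.imread('pics/scene5.png')[200:350,390:610];b=cv2.imread('pics/top5.png')[160:280,60:236]
cv2.imwrite('pics/crop5.png',np.hstack([cv2.resize(x,(400,273),interpolation=2) for x in(a,b)]))"
```

```text
t 9.7833 mm [ -1.3985  -2.1882 143.0864] turn [ 0.08   -0.0021  0.0664] [0.5777 0.2622 0.4681] [ 3.1346 -0.0002  1.8698] 0.06848929227202581 0.0 [0.5105 0.6044 0.7129] [ 0.3242  0.2666  0.0931  1.3903 -0.      1.5959]
```

View pics/crop5.png

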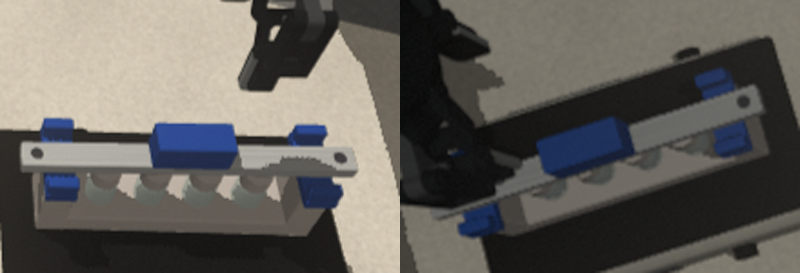

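```bash
python3 -c "
from h import *
np.set_printoptions(precision=4,suppress=True)
a=plane('scene',(410.4,284.1),.152);b=plane('scene',(577.6,286.3),.152)
print(a,b,(a+b)/2,np.linalg.norm(a-b),np.degrees(np.arctan2(*(b-a)[1::-1])))
print(tri((410.4,284.1),(60+343*.44,160+101*.44)))
im=cams.grab_frame('scene')
for n,i in(('before',cv2.imread('pics/scene0.png')[:,:,::-1].copy()),('now',im)): print(n,[(round(u,1),round(v,1)) for r,A,u,v in blobs(i,(3,150,120),(15,255,255)) if 100<u<200 and 150<v<260])
"
```

```text
[0.6141 0.1495 0.152 ] [0.5412 0.3746 0.152 ] [0.5777 0.262  0.152 ] 0.2366262584405898 107.95478969684454
(array([0.6133, 0.1493, 0.1505]), np.float64(0.00022143714335542573))
before [(np.float64(149.3), 200.5)]
now [(np.float64(149.4), 200.4)]
```

The bar measures (0.5777, 0.262) at pad height, level, with hole spacing matching the bench measurement. It is within about 2 mm of the rack midpoint, and the short bar hasn't moved, so I'm handing in.

```bash
python3 -c "
from workcell import job
print(job.hand_in())"
```

```text
the job is handed in; nothing more can be done
None
```

The long bar lies flat on both post pads between the cheeks, about 2 mm from midway by camera measurement; it was set down and released, the short bar did not move, and the job was handed in at about 10 s (no verdict came back).

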